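Load the drive into the docking station

TASK

Take the upright drive out of its stand and load it into the docking station: push its lower end down through the sprung flap in the top, keep the flap held open with it, feel along the well for the socket and press the drive gently fully home, upright, then let go of it. Go easy on the dock (never push on it with more than about 20 N) and leave the can, carton, screwdriver and bottle where they are.

Things in the scene. Friction and masses are not known exactly. Their poses are not given: they have to be found in the camera images.
- drive: Drive in its carrier: a plain steel slab with a black band near the top, 18 (x) x 72 (y) x 115 (z) mm, 0.2 to 0.4 kg, upright in its stand. Origin at the centre of its lower (connector) end, z up its 115 mm length, x across its 18 mm thickness. A half turn about z makes no difference. Grip it across the 18 mm within 30 mm of its upper end: when home it stands 53 mm out of the dock.
- stand: Grey plastic stand, fixed: a foot plate 90 (x) x 110 (y) x 6 mm with a cup 34 x 88 x 34 mm high (inside 22 x 76 mm, floor 6 mm above the table) that holds the drive upright. Origin at the centre of its underside; same axes as the drive at the start.
- dock: Dock, fixed: black box 100 (x) x 170 (y) x 80 (z) mm, origin at the centre of its underside, z up. In its top is a well 36 mm wide in x (-18 to +18) and 106 mm long in y (-53 to +53), 62 mm deep, closed by a sprung flap. Three small lamps mark the -x half of the top, two round screw heads the +x half. Fully home, the drive's lower end rests on the well's floor with its 18 mm thickness along the dock's x near the -x wall.
- dock_mouth (a point): The centre of the well's mouth, level with the dock's top, 80 mm above its underside; axes as the dock's.
- dock_ledge (a point): Height of the ledge, at the well's middle, 34 mm above the dock's underside (46 mm below the top). A grey socket carriage 16 mm high fills the foot of the well except for one pocket; the drive rests on this ledge unless it is over the pocket. (The carriage is hidden by the flap; its place is not measured.) The flap drags on the drive sideways too: grip firmly.
- dock_floor (a point): Middle of the well's floor, 18 mm above the dock's underside. The drive's pocket is open to it: 76 mm long in y, in x from the well's -x wall (-18) to +3 mm. The carriage with the pocket is clamped anywhere from 15 mm to the -y side to 15 mm to the +y side of this point: find it by sliding the drive along the ledge, close to the -x wall.
- flap (a joint): Opening of the aluminium flap (rad), 0 shut, up to 1.5. 35 x 104 x 3 mm, hinged along the +x edge of the mouth; its free edge at -x swings down into the well. Return spring: 0.07 N m at 0, 0.13 N m at 1. Its tip then presses the drive to -x with 4 to 5 N; friction then resists the drive going down by some 5 to 9 N, so it does not fall home by itself.
- flap_edge (a point): Middle of the flap's free edge when shut (a fixed point of the dock), 1 mm below the top, 17 mm to the -x side of the mouth's centre. The flap opens more easily the nearer to this edge it is pushed: 4 to 10 N on the drive's lower end.
- spray_can: Bystander: a can 60 mm across, 150 mm high; origin at the centre of its underside.
- carton: Bystander: a cardboard box 110 x 90 x 70 mm; origin at the centre of its underside.
- screwdriver: Bystander: a screwdriver lying along its x, some 200 mm long; origin on its underside at the middle.
- cleaner: Bystander: a white bottle 80 mm across, 170 mm high; origin at the centre of its underside.
Mind the look-alikes: they are no part of the job. Of the things that look like the drive, the smaller one is meant.

How it is judged:
On the way, in this order (a step that is already met when the one before it is completed fails the run):
1. the drive's lower end holds the flap open, inside the mouth of the well (value of joint flap above 0.5 rad and z of drive in the frame of dock below 0.07 m and horizontal distance between drive and dock_mouth below 0.03 m and contact force between drive and dock above 0.5 N), for 0.2 s.
2. the drive is fully home on the floor of the well (z of drive in the frame of dock below 0.021 m and horizontal distance between drive and dock_mouth below 0.03 m), for 0.2 s.
At the end, for the whole second after the job is handed in: The drive is at rest in the dock's well, its lower end within 3 mm of the floor of the well (less than 21 mm above the dock's underside), within 30 mm of the middle of the mouth, upright to 0.08 rad, its thickness along the dock's x to 0.1 rad, with the flap held open by it (more than 0.5 rad) (all of step 2 and angle between drive's own z axis and vertical below 0.08 rad and angle between the x axis of drive and the x axis of dock, either way round below 0.1 rad and value of joint flap above 0.5 rad and linear speed of drive below 0.01 m/s); the robot touches nothing.
It fails at once if the contact forces on the dock, the squeeze between flap and wall included, add up to more than 40 N (contact force between anything else and dock above 40 N).
It fails at once if a bystander is moved more than 25 mm or tipped (distance of any of spray_can, carton, screwdriver, cleaner from where it was at the start of the episode above 0.025 m or angle between any of spray_can, cleaner's own z axis and vertical above 0.3 rad).
It also fails if it takes over 64 s, if anything falls off the work surface, if the arm or the gripper's body presses on something with over 40 N, if the wrist force passes 120 N, or if a joint passes its speed limit or range.

ROBOT

A 6-joint arm with a two-finger parallel gripper is mounted at the origin on the work surface. World frame = base frame: x ahead of the robot, y to its left, z up, the work surface at z = 0. Lengths are in m, angles in rad, forces in N, time in s.
With the tool pointing down it reaches from about 0.25 to 0.775 m from the base axis. Payload 4 kg.
Tool frame: the origin (TCP) lies midway between the tips of the shut fingers; the grasp point (between the pads) lies 19 mm behind it; z points along the fingers, y is the direction in which the jaws open and shut (so a half turn about z gives the same grasp; the last joint's range is limited). The gripper opens to 94 mm and grips with 3 to 60 N. Pads are 16 mm wide; open, the fingers measure 119 mm over their backs; the gripper's body (75 mm by 177 mm) begins 78 mm behind the grasp point.
Start: joints at [-1.298, 0.087, 1.371, -0, 1.684, -0.103], TCP at [0.202, -0.512, 0.18] pointing down, gripper open.
Joint ranges: [-3.1, 3.1], [-0.76, 2.03], [0.27, 2.55], [-1.08, 4.22], [0.17, 2.65], [-2.57, 2.57]. Speed limits (rad/s): [2.79, 2.79, 3.14, 3.14, 3.14, 3.14].

INTERFACE

Orientations are given as [roll, pitch, yaw] about the fixed x, y, z axes, in that order (R = Rz(yaw) Ry(pitch) Rx(roll)).
In Python, from bench import robot, cams gives the robot as it stands.
- The arm moves only by the tool step_arm, never from a script. Its argument "plan" is a list that holds one entry, the list of rows, each a list of 5 numbers: the shift along the world's x, y, z in mm, then the turn about the world's z in rad, then the opening in per cent of the stroke, from 0 (shut) to 100 (fully open). In form: [[[tx, ty, tz, turn, fingers], ...]]. A call has 1 to 8 rows; each row is the pose to reach, as a shift and turn from the pose commanded when the call began; what a row does not reach only later rows make up. A row lasts 1/12 s, in which the tool goes at most 41.7 mm and 7.16 degrees, less where a joint would pass 70% of its speed; a pose out of reach is approached as far as the arm can. A call with a gripper value outside its range is refused whole. The fingers move at their own pace and stop on an object; the grip force is fixed at half the most. Time passes only in rows, so rows that repeat a pose let the fingers close. It gives the time, the measured TCP pose, the force and the opening at its end, in the units of the state.
- robot.get_obs(): the state, without advancing time (a new reading comes with each control period).
- cams.snapshot(name): name is "scene" or "top" or "wrist"; returns a dict with "frame" (400x640x3 uint8, red, green, blue), "camera_matrix" (3x3 intrinsics, pixels), "k1" (the pictures are not rectified: a ray, as slopes to the right and down, at radius r is drawn at 1 + k1 r^2 times it, then the intrinsics apply), "origin" and "attitude" of the camera in the world; the wrist camera has in their place "T_tool_cam" (4x4, takes a point from camera to tool coordinates, whose origin is the TCP and whose axes are the flange's). Camera axes: x right, y down, z forward; pixel columns grow to the right and rows downward; lengths in m; the calibration is good to about 2 mm. A picture is of the moment at which its call begins: read the wrist's pose just before it. There is no depth.
- robot.close_job(): hands the job in, once; it reports no verdict.
The state is a dict: "time": time; "joint_positions": joint angles; "qvel": joint speeds; "joint_torque": joint torques, N m; "tool_pos": TCP position; "ee_rot": TCP orientation; "wrist_force": force on the tool from outside, world axes, zero at the start; "wrist_torque": the same for the moment, N m; "width": finger opening in m.
Only numpy, scipy, OpenCV 4.12 (cv2) and the standard library are available. Lean on these libraries where they do the work, as an engineer would, in place of code of your own. Each camera call takes 0.05 s, during which the arm holds its last target. There are 200 camera calls.

## Working session

There is one attempt and no reset: what is moved stays moved. The work goes in short steps, Python scripts to look and compute and a tool call to move; the robot and the scene stay as the last step left them, time stands still between calls to the robot, and variables do not carry over. Pictures are saved under pics/ and viewed, about 8 in all and at most 12, crops included, and the job is handed in when it is done.

Besides the shell and the picture viewer there is one more tool, called after "Call:" by a JSON object that holds its "fn" and its "kwargs", one argument or row to a line. step_arm: Moves the arm, as the interface text tells. Its arguments: {"type":"object","properties":{"plan":{"type":"array"}},"required":["plan"]}

```bash
ls; mkdir -p pics; python3 - <<'E'
from bench import robot, cams
import cv2
o=robot.get_obs(); print(o)
for n in("scene","top"):
    s=cams.snapshot(n); print(n,s["camera_matrix"],s["k1"],s["origin"],s["attitude"])
    cv2.imwrite(f"pics/{n}0.png",s["frame"][:,:,::-1])
E
```

```text
pics
{'time': 0.0, 'joint_positions': array([-1.29813440e+00,  8.79580328e-02,  1.37225813e+00,  8.29215038e-06,
        1.68360275e+00, -1.03083631e-01]), 'qvel': array([-0.00111719,  0.00064976, -0.00199274, -0.0006989 ,  0.00143446,
       -0.00037727]), 'joint_torque': array([ 4.45300775e-04, -3.40183926e+01, -3.02423751e+01,  7.19132717e-02,
        3.31149227e-02, -1.79520803e-04]), 'tool_pos': array([ 0.20167279, -0.51103396,  0.17870063]), 'ee_rot': array([-3.13937907e+00, -2.37281695e-04,  3.75746216e-01]), 'wrist_force': array([-0.84405303,  0.64187065,  0.25295089]), 'wrist_torque': array([ 0.02131605,  0.00550498, -0.01538756]), 'width': 0.09352353800460356}
scene [[364.27725398   0.         316.18054496]
 [  0.         364.27725398 204.59737983]
 [  0.           0.           1.        ]] -0.03456627493937759 [ 1.20200129 -0.53851355  0.79362597] [-2.28807727 -0.01393838  0.88296089]
top [[424.59071168   0.         317.75607241]
 [  0.         424.59071168 197.35727619]
 [  0.           0.           1.        ]] 0.033041919792075505 [0.32614338 0.01927508 1.24377642] [-2.93193663e+00 -2.48190593e-03 -1.68288700e+00]
```

View pics/scene0.png

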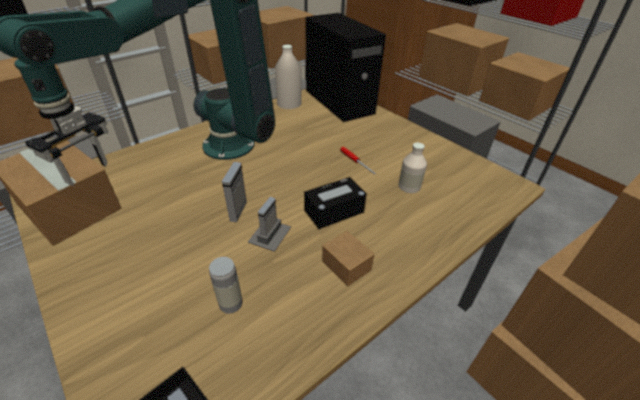

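View pics/top0.png

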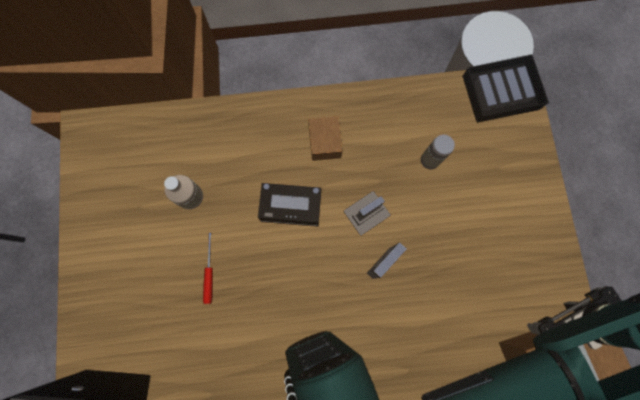

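Scene: the small drive stands in its stand (scene ~(268,215), top ~(368,208)); the larger look-alike is at top (387,260). The dock is at top (290,204), with screw heads on the far side (267,187), (317,190) and lamps on the near side (292,216). Next I cast coarse rays and move the wrist camera close.

```bash
cat > h.py <<'E'
import numpy as np, cv2
from scipy.spatial.transform import Rotation as R
from bench import robot, cams
def snap(n):
    o=robot.get_obs(); s=cams.snapshot(n)
    if n=="wrist":
        T=np.eye(4);T[:3,:3]=R.from_euler('xyz',o["ee_rot"]).as_matrix();T[:3,3]=o["tool_pos"]
        T=T@np.array(s["T_tool_cam"])
    else:
        T=np.eye(4);T[:3,:3]=R.from_euler('xyz',s["attitude"]).as_matrix();T[:3,3]=s["origin"]
    return s["frame"][:,:,::-1].copy(),(np.array(s["camera_matrix"]),s["k1"],T)
def rays(c,uv):
    K,k,T=c; uv=np.atleast_2d(np.array(uv,float))
    d=(uv-K[:2,2])/K[[0,1],[0,1]]; p=d.copy()
    for _ in range(20): p=d/(1+k*(p**2).sum(1,keepdims=True))
    return np.c_[p,np.ones(len(p))]@T[:3,:3].T
def onplane(c,uv,z):
    r=rays(c,uv);o=c[2][:3,3]
    return o+r*((z-o[2])/r[:,2])[:,None]
def project(c,P):
    K,k,T=c; q=(np.atleast_2d(P)-T[:3,3])@T[:3,:3]; p=q[:,:2]/q[:,2:]
    return p*(1+k*(p**2).sum(1,keepdims=True))*K[[0,1],[0,1]]+K[:2,2]
E
python3 - <<'E'
from h import *
im,c=snap("top")
P=lambda uv,z:print(np.round(onplane(c,uv,z)*1000,0).tolist())
P([[267,187],[317,190],[292,216],[290,204]],.08)
P([[368,207]],.121)
P([[387,260]],.13)
P([[443,143]],.15);P([[325,135]],.07);P([[178,184]],.17)
c1=cv2.resize(im[170:250,240:420],None,fx=4,fy=4,interpolation=3)
cv2.imwrite("pics/top_crop.png",c1)
s=cams.snapshot("wrist");print(s["T_tool_cam"],s["camera_matrix"],s["k1"])
E
```

```text
[[617.0, 127.0, 80.0], [593.0, -12.0, 80.0], [527.0, 66.0, 80.0], [562.0, 68.0, 80.0]]
[[522.0, -142.0, 121.0]]
[[376.0, -170.0, 130.0]]
[[669.0, -362.0, 150.0]]
[[756.0, -53.0, 70.0]]
[[628.0, 347.0, 170.0]]
[[-1.00107288e-03 -9.67196651e-01 -2.54026841e-01  7.33291779e-02]
 [ 9.99999409e-01 -8.60381645e-04 -6.64945649e-04  9.30748007e-04]
 [ 4.24573174e-04 -2.54027357e-01  9.67196940e-01 -2.05381617e-01]
 [ 0.00000000e+00  0.00000000e+00  0.00000000e+00  1.00000000e+00]] [[284.63905333   0.         323.14965286]
 [  0.         284.63905333 198.12737961]
 [  0.           0.           1.        ]] 0.007050375670822506
```

View pics/top_crop.png

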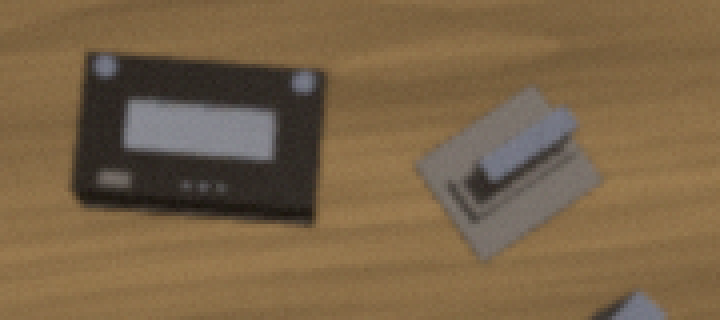

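```bash
python3 - <<'E'
from h import *
im,c=snap("top")
f=lambda L:[[240+a/4,170+b/4] for a,b in L]
def show(n,p):print(n,np.round(p*1000).tolist())
t=onplane(c,f([[478,165],[490,182],[580,130],[565,107]]),.121);show("drive top",t);m=t.mean(0);show("c",m)
d=(t[2]+t[3]-t[0]-t[1])/2;print(np.hypot(*d[:2]),np.degrees(np.arctan2(d[1],d[0])))
s=onplane(c,f([[415,165],[533,87],[605,178],[487,262]]),.006);show("stand",s);show("c",s.mean(0))
print(np.linalg.norm(s-np.roll(s,1,0),axis=1), [np.degrees(np.arctan2(*(s[j]-s[i])[1::-1])) for i,j in((0,1),(3,2))])
k=onplane(c,f([[88,53],[326,72],[314,208],[76,190]]),.08);show("dock",k);show("c",k.mean(0));print(np.linalg.norm(k-np.roll(k,1,0),axis=1))
print([np.degrees(np.arctan2(*(k[i]-k[j])[1::-1])) for i,j in((0,1),(3,2))])
fl=onplane(c,f([[124,100],[277,110],[276,160],[122,149]]),.08);show("flap",fl);show("c",fl.mean(0));print(np.linalg.norm(fl-np.roll(fl,1,0),axis=1))
b=onplane(c,[[370,274],[378,277],[405,248],[398,243]],.13);show("big",b)
E
```

```text
drive top [[513.0, -117.0, 121.0], [501.0, -124.0, 121.0], [529.0, -189.0, 121.0], [546.0, -181.0, 121.0]]
c [522.0, -153.0, 121.0]
0.07127403559563776 -64.49277789713489
stand [[537.0, -85.0, 6.0], [586.0, -180.0, 6.0], [512.0, -223.0, 6.0], [460.0, -128.0, 6.0]]
c [524.0, -154.0, 6.0]
[0.08857951 0.1068076  0.08582929 0.10817182] [np.float64(-62.74979391259858), np.float64(-61.260919422787346)]
dock [[630.0, 140.0, 80.0], [597.0, -25.0, 80.0], [502.0, -6.0, 80.0], [533.0, 157.0, 80.0]]
c [566.0, 67.0, 80.0]
[0.09790551 0.16830513 0.0970452  0.165375  ]
[np.float64(78.92801356592678), np.float64(79.2172768087085)]
flap [[593.0, 118.0, 80.0], [574.0, 12.0, 80.0], [539.0, 17.0, 80.0], [559.0, 123.0, 80.0]]
c [566.0, 68.0, 80.0]
[0.03494576 0.10749285 0.03558615 0.10757935]
big [[345.0, -121.0, 130.0], [336.0, -141.0, 130.0], [402.0, -221.0, 130.0], [416.0, -205.0, 130.0]]
```

Call:
{"fn": "step_arm", "kwargs": {
  "plan": [
    [[0,0,80,0,100],[40,40,100,0.12,100],[321,358,100,1.67,100],[321,358,100,1.67,100],[321,358,100,1.67,100],[321,358,100,1.67,100],[321,358,100,1.67,100],[321,358,100,1.67,100]]
  ]
}}

```text
time: 0.92
tool_pos: [0.3892, -0.303, 0.2674]
ee_rot: [3.141, 0.0, 1.252]
wrist_force: [0.1, 0.4, -0.2]
width: 0.0941
```

```bash
python3 -c "
from h import *
o=robot.get_obs();print(o['time'],o['tool_pos'],o['ee_rot'],o['joint_positions'])"
```

```text
0.9167 [ 0.38917934 -0.30304092  0.26739079] [3.14109460e+00 2.05156168e-04 1.25164017e+00] [-7.76626986e-01 -4.07480513e-02  1.32946972e+00  3.73909763e-05
  1.85233353e+00 -4.57460484e-01]
```

Call:
{"fn": "step_arm", "kwargs": {
  "plan": [
    [[130,148,0,0.79,100],[130,148,0,0.79,100],[130,148,0,0.79,100],[130,148,0,0.79,100],[130,148,0,0.79,100],[130,148,0,0.79,100],[130,148,0,0.79,100],[130,148,0,0.79,100]]
  ]
}}

```text
time: 1.58
tool_pos: [0.5186, -0.1559, 0.2668]
ee_rot: [-3.141, -0.001, 2.038]
wrist_force: [0.6, 0.8, -1.0]
width: 0.0938
```

```bash
python3 - <<'E'
from h import *
o=robot.get_obs();print(o['time'],o['tool_pos'],o['ee_rot'],np.linalg.norm(o['qvel']))
im,c=snap("wrist");cv2.imwrite("pics/w1.png",im)
E
```

```text
1.5833 [ 0.5186461  -0.15593438  0.26676725] [-3.14115274e+00 -5.24072900e-04  2.03810431e+00] 0.06769732643210871
```

View pics/w1.png

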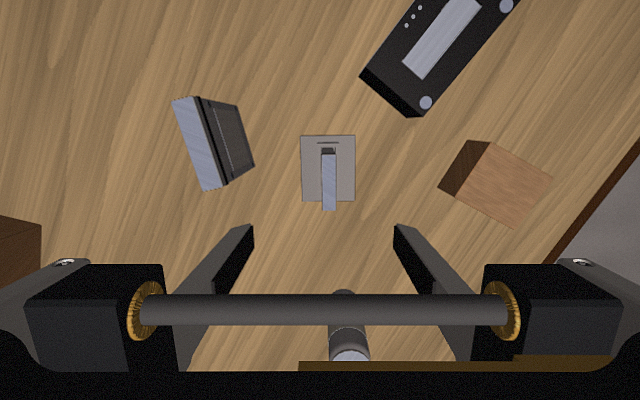

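Wrist view: the stand is at (328,168), the drive's top face spans about (321–336, 154–210), and the look-alike sits to the left at (210,140). Now I measure both by mask.

```bash
python3 - <<'E'
from h import *
im,c=snap("wrist")
def box(roi,mask,z,n):
    x0,y0,x1,y1=roi
    m=np.zeros(im.shape[:2],np.uint8);m[y0:y1,x0:x1]=mask[y0:y1,x0:x1]
    m=cv2.morphologyEx(m,cv2.MORPH_CLOSE,np.ones((3,3)))
    k=max(cv2.findContours(m,0,2)[0],key=cv2.contourArea)
    b=cv2.boxPoints(cv2.minAreaRect(k));p=onplane(c,b,z)
    e=[p[1]-p[0],p[2]-p[1]];
    print(n,b.round(1).tolist(),(p.mean(0)*1000).round(1),[(round(np.hypot(*v[:2])*1000,1),round(np.degrees(np.arctan2(v[1],v[0])),1)) for v in e])
b,g,r=[im[:,:,i].astype(int) for i in range(3)]
print(im[185,328],im[170,310],im[195,345],im[160,328])
box((300,120,370,230),((b>r+12)&(b>110)).astype(np.uint8)*255,.121,"drive")
box((295,130,360,206),((abs(b-r)<14)&(b>80)).astype(np.uint8)*255,.006,"stand")
E
```

```text
[154 137 135] [121 126 132] [131 133 141] [158 142 137]
drive [[323.0, 155.0], [335.0, 155.0], [335.0, 209.0], [323.0, 209.0]] [ 524.2 -152.6  121. ] [(np.float64(14.7), np.float64(26.6)), (np.float64(69.2), np.float64(-62.8))]
stand [[300.0, 135.0], [354.0, 135.0], [354.0, 205.0], [300.0, 205.0]] [ 525.  -156.7    6. ] [(np.float64(86.4), np.float64(26.6)), (np.float64(116.5), np.float64(-61.9))]
```

Call:
{"fn": "step_arm", "kwargs": {
  "plan": [
    [[5,3,0,0,100],[5,3,-40,0,100],[5,3,-80,0,100],[5,3,-120,0,100],[5,3,-160,0,100],[5,3,-182,0,100],[5,3,-182,0,100],[5,3,-182,0,100]]
  ]
}}

```text
time: 2.35
tool_pos: [0.5225, -0.1537, 0.0843]
ee_rot: [-3.14, -0.002, 2.035]
wrist_force: [1.3, -0.3, 0.7]
width: 0.0939
```

```bash
python3 - <<'E'
from h import *
im,c=snap("wrist");im,c=snap("wrist")
o=robot.get_obs();print(o['tool_pos'],o['ee_rot'],o['wrist_force'])
t=onplane(c,[[0,0]],.121)
b,g,r=[im[:,:,i].astype(int) for i in range(3)]
q=project(c,[[.5245,-.1527,.121]]);print(q)
cv2.imwrite("pics/w2.png",im)
E
```

```text
[ 0.52493514 -0.15462268  0.08784564] [3.13849515 0.00330955 2.03504933] [ 0.10865723  0.36482309 -0.14275575]
[[325.53407546 238.15669985]]
```

View pics/w2.png

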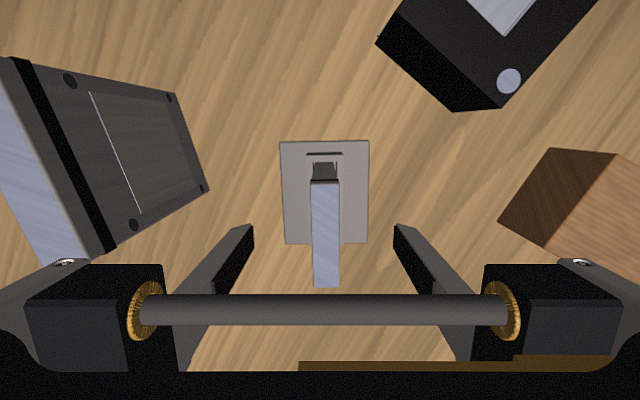

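The drive's top face sits centred between the fingers (312–339, 181–287), with its edges parallel to the tool. Closing.

Call:
{"fn": "step_arm", "kwargs": {
  "plan": [
    [[0,0,-1,0,50],[0,0,-1,0,0],[0,0,-1,0,0],[0,0,-1,0,0],[0,0,-1,0,0],[0,0,-1,0,0],[0,0,-1,0,0],[0,0,-1,0,0]]
  ]
}}

```text
time: 3.12
tool_pos: [0.5233, -0.1538, 0.0841]
ee_rot: [3.142, -0.0, 2.036]
wrist_force: [0.4, -0.5, 1.1]
width: 0.044
```

Call:
{"fn": "step_arm", "kwargs": {
  "plan": [
    [[0,0,0,0,0],[0,0,0,0,0],[0,0,0,0,0]]
  ]
}}

```text
time: 3.37
tool_pos: [0.5232, -0.1538, 0.0841]
ee_rot: [-3.142, -0.0, 2.036]
wrist_force: [-0.0, -0.0, -0.5]
width: 0.0242
```

Call:
{"fn": "step_arm", "kwargs": {
  "plan": [
    [[0,0,0,0,0],[0,0,0,0,0],[0,0,0,0,0],[0,0,0,0,0],[0,0,0,0,0],[0,0,0,0,0]]
  ]
}}

```text
time: 3.87
tool_pos: [0.5234, -0.1537, 0.0842]
ee_rot: [3.141, 0.0, 2.036]
wrist_force: [0.1, -0.3, -0.3]
width: 0.0174
```

Call:
{"fn": "step_arm", "kwargs": {
  "plan": [
    [[0,0,10,0,0],[0,0,30,0,0],[0,0,60,0,0],[0,0,90,0,0],[0,0,120,0,0],[0,0,120,0,0],[0,0,120,0,0],[0,0,120,0,0]]
  ]
}}

```text
time: 4.53
tool_pos: [0.5224, -0.1535, 0.2024]
ee_rot: [-3.139, -0.002, 2.036]
wrist_force: [0.1, -1.6, -2.5]
width: 0.0177
```

Call:
{"fn": "step_arm", "kwargs": {
  "plan": [
    [[0,10,30,0,0],[5,30,60,-0.1,0],[12,60,68,-0.2,0],[18,90,68,-0.3,0],[24,120,68,-0.42,0],[30,152,68,-0.54,0],[30,152,68,-0.656,0],[30,152,68,-0.656,0]]
  ]
}}

```text
time: 5.2
tool_pos: [0.5522, 0.0, 0.2685]
ee_rot: [-3.135, 0.001, 1.381]
wrist_force: [-0.4, 0.1, -4.2]
width: 0.0174
```

Call:
{"fn": "step_arm", "kwargs": {
  "plan": [
    [[0,0,0,0,0],[0,0,0,0,0],[0,0,0,0,0]]
  ]
}}

```text
time: 5.45
tool_pos: [0.5529, -0.0028, 0.2712]
ee_rot: [-3.14, 0.0, 1.38]
wrist_force: [-0.3, 0.8, -2.6]
width: 0.0182
```

```bash
python3 - <<'E'
from h import *
im,c=snap("wrist")
o=robot.get_obs();print(o['tool_pos'],o['ee_rot'],o['wrist_force'])
cv2.imwrite("pics/w3.png",im)
E
```

```text
[ 0.55299486 -0.0027597   0.27155222] [-3.14052234e+00  2.35379318e-04  1.37940359e+00] [ 1.01575199  0.24462217 -3.97200513]
```

View pics/w3.png

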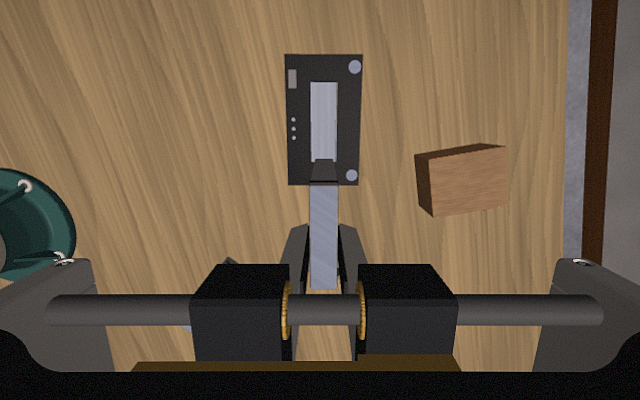

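The dock is fully in view: corners about (285,54), (362,55), (358,185), (288,184), with screw heads at right (355,67), (351,175) and lamps at left (293,128). The drive is held at (309–338, 160–289). Measuring the dock and the drive in the grip.

```bash
python3 - <<'E'
from h import *
im,c=snap("wrist"); g=cv2.cvtColor(im,6)
def cen(x0,y0,x1,y1,t):
    m=(g[y0:y1,x0:x1]>t).astype(np.uint8);M=cv2.moments(m,True);return[M['m10']/M['m00']+x0,M['m01']/M['m00']+y0]
s=[cen(345,58,364,77,100),cen(343,166,360,184,100)]
P=onplane(c,s,.08);d=P[0]-P[1];print("screws",s,P.round(4).tolist(),np.hypot(*d[:2]),np.degrees(np.arctan2(d[1],d[0])))
# flap & box edges per row
hsv=cv2.cvtColor(im,cv2.COLOR_BGR2HSV)
for row in (90,100,110,120,130,140,150):
    l=g[row,300:348].astype(int);i=np.where(l>95)[0]+300
    d=im[row,270:380].astype(int);wood=(d[:,2]-d[:,0]>30);j=np.where(~wood)[0]+270
    e=onplane(c,[[i[0]-.5,row],[i[-1]+.5,row],[j[0]-.5,row],[j[-1]+.5,row]],.08);print(row,i[0],i[-1],j[0],j[-1],(e[:,:2]*1000).round(1).tolist())
for col in(315,325,332):
    l=im[45:90,col].astype(int);k=np.where(l[:,2]-l[:,0]<=30)[0]+45;i=np.where(g[60:100,col]>95)[0]+60
    print(col,k[0],i[0],(onplane(c,[[col,k[0]-.5],[col,i[0]-.5]],.08)*1000).round(1).tolist())
for row in (195,210,230,250,270):
    l=im[row,295:352].astype(int);i=np.where(g[row,295:352]>105)[0]+295;print(row,i[0],i[-1])
E
```

```text
screws [[355.6585365853659, 66.71341463414635], [352.24793388429754, 174.69421487603307]] [[0.6211, 0.1297, 0.08], [0.5936, -0.0079, 0.08]] 0.14024862367498045 78.69601927280767
90 310 336 285 360 [[557.3, 113.6], [592.0, 106.8], [525.1, 119.8], [622.8, 100.8]]
100 310 336 286 360 [[554.7, 101.4], [589.7, 94.6], [523.6, 107.5], [620.8, 88.5]]
110 310 336 286 359 [[552.2, 89.1], [587.5, 82.2], [520.8, 95.2], [617.5, 76.3]]
120 310 336 286 359 [[549.6, 76.5], [585.2, 69.6], [517.9, 82.7], [615.5, 63.6]]
130 310 336 286 359 [[546.9, 63.7], [582.8, 56.7], [514.9, 69.9], [613.4, 50.7]]
140 310 336 287 358 [[544.2, 50.7], [580.4, 43.6], [513.3, 56.7], [610.0, 37.9]]
150 311 335 287 358 [[542.8, 37.2], [576.7, 30.6], [510.3, 43.5], [607.8, 24.5]]
315 54 82 [[573.0, 154.8, 80.0], [566.4, 122.4, 80.0]]
325 54 82 [[585.4, 152.4, 80.0], [579.1, 119.9, 80.0]]
332 54 82 [[594.1, 150.7, 80.0], [588.1, 118.1, 80.0]]
195 295 351
210 295 351
230 310 337
250 310 336
270 309 336
```

Call:
{"fn": "step_arm", "kwargs": {
  "plan": [
    [[2,30,0,0,0],[5,60,-20,-0.004,0],[5,60.5,-50,-0.004,0],[5,60.5,-80,-0.004,0],[5,60.5,-95,-0.004,0],[5,60.5,-95,-0.004,0],[5,60.5,-95,-0.004,0],[5,60.5,-95,-0.004,0]]
  ]
}}

```text
time: 6.22
tool_pos: [0.5593, 0.0583, 0.1791]
ee_rot: [3.138, -0.001, 1.375]
wrist_force: [0.3, -1.4, -2.2]
width: 0.0177
```

```bash
python3 - <<'E'
from h import *
im,c=snap("wrist");im,c=snap("wrist")
o=robot.get_obs();print(o['tool_pos'],o['ee_rot'],o['wrist_force'])
ce=np.array([.5663,.0694,.08]);u=np.array([.981,-.194,0]);v=np.array([.194,.981,0])
print(project(c,[ce+a*u+b*v for a,b in((-.018,.053),(.018,.053),(-.018,.01),(.018,.01),(-.05,.085),(.05,.085))]).round(1).tolist())
cv2.imwrite("pics/w4.png",cv2.resize(im[60:310,220:420],None,fx=3,fy=2.4,interpolation=3))
E
```

```text
[0.55964584 0.05838342 0.17979551] [ 3.13703323e+00 -9.23220563e-04  1.37534431e+00] [ 0.10325359 -0.46129887 -2.5231893 ]
[[309.5, 131.0], [344.0, 130.9], [310.1, 171.9], [343.3, 171.8], [277.5, 98.6], [376.1, 98.5]]
```

View pics/w4.png

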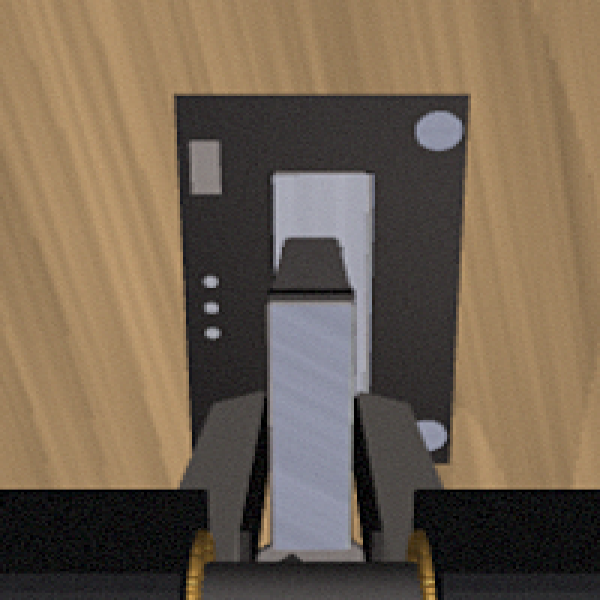

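```bash
python3 - <<'E'
from h import *
im,c=snap("wrist")
o=robot.get_obs();print(o['tool_pos'],o['ee_rot'])
ce=np.array([.5663,.0694,0]);u=np.array([.981,-.194,0]);v=np.array([.194,.981,0])
def loc(uv,z):
    p=onplane(c,uv,z)-ce;print(np.c_[p@u,p@v].round(4).tolist())
z=o['tool_pos'][2]-.078
loc([[315,159.3],[333.7,159.3]],z)
loc([[309.6,184],[338,184]],z+.115)
loc([[311,131.7],[344.3,131.7]],.079)
t=o['tool_pos']-ce;print('tcp',t@u,t@v)
E
```

```text
[0.55951927 0.05846074 0.17958338] [ 3.13737201e+00 -8.75226475e-04  1.37547307e+00]
[[-0.012, 0.0262], [0.0066, 0.0262]]
[[-0.0125, 0.0252], [0.0046, 0.0251]]
[[-0.0165, 0.0523], [0.0184, 0.0523]]
tcp -0.004529683690244358 -0.012046872215673347
```

Call:
{"fn": "step_arm", "kwargs": {
  "plan": [
    [[-3,0.6,-8,0,0],[-3,0.6,-14,0,0],[-3,0.6,-18,0,0],[-3,0.6,-20,0,0],[-3,0.6,-22,0,0],[-3,0.6,-24,0,0],[-3,0.6,-26,0,0],[-3,0.6,-26,0,0]]
  ]
}}

```text
time: 7.03
tool_pos: [0.5556, 0.0594, 0.1515]
ee_rot: [3.14, -0.0, 1.376]
wrist_force: [-0.4, 0.2, 1.4]
width: 0.0177
```

Call:
{"fn": "step_arm", "kwargs": {
  "plan": [
    [[0,0,-1,0,0],[0,0,-2,0,0],[0,0,-3,0,0],[0,0,-4,0,0],[0,0,-4,0,0]]
  ]
}}

```text
time: 7.45
tool_pos: [0.5551, 0.0592, 0.147]
ee_rot: [-3.141, 0.0, 1.376]
wrist_force: [-0.9, 1.0, 1.6]
width: 0.0174
```

Call:
{"fn": "step_arm", "kwargs": {
  "plan": [
    [[0,0,-2,0,0],[0,0,-4,0,0],[0,0,-6,0,0],[0,0,-8,0,0],[0,0,-10,0,0],[0,0,-10,0,0]]
  ]
}}

```text
time: 7.95
tool_pos: [0.5549, 0.0592, 0.1362]
ee_rot: [-3.14, 0.001, 1.376]
wrist_force: [-0.5, -0.2, -0.5]
width: 0.0177
```

Call:
{"fn": "step_arm", "kwargs": {
  "plan": [
    [[0,0,-2,0,0],[0,0,-4,0,0],[0,0,-6,0,0],[0,0,-8,0,0],[0,0,-10,0,0],[0,0,-10,0,0]]
  ]
}}

```text
time: 8.45
tool_pos: [0.5549, 0.0592, 0.1261]
ee_rot: [-3.141, 0.0, 1.376]
wrist_force: [0.9, -0.8, -1.3]
width: 0.0176
```

Call:
{"fn": "step_arm", "kwargs": {
  "plan": [
    [[0,0,-2,0,0],[0,0,-4,0,0],[0,0,-6,0,0],[0,0,-8,0,0],[0,0,-10,0,0],[0,0,-10,0,0]]
  ]
}}

```text
time: 8.95
tool_pos: [0.555, 0.0594, 0.1164]
ee_rot: [-3.141, 0.0, 1.376]
wrist_force: [-0.6, 0.2, -2.4]
width: 0.0175
```

Call:
{"fn": "step_arm", "kwargs": {
  "plan": [
    [[0,0,-1,0,0],[0,0,-2,0,0],[0,0,-2,0,0]]
  ]
}}

```text
time: 9.2
tool_pos: [0.5551, 0.0594, 0.1149]
ee_rot: [-3.141, 0.0, 1.376]
wrist_force: [-0.7, 0.3, -1.4]
width: 0.0173
```

Call:
{"fn": "step_arm", "kwargs": {
  "plan": [
    [[0,0,-1,0,0],[0,0,-2,0,0],[0,0,-2,0,0]]
  ]
}}

```text
time: 9.45
tool_pos: [0.5551, 0.0594, 0.1129]
ee_rot: [-3.141, -0.0, 1.376]
wrist_force: [-1.5, 0.6, -1.5]
width: 0.0178
```

Call:
{"fn": "step_arm", "kwargs": {
  "plan": [
    [[0,0,-1,0,0],[0,0,-2,0,0],[0,0,-2,0,0]]
  ]
}}

```text
time: 9.7
tool_pos: [0.5556, 0.0599, 0.1127]
ee_rot: [3.14, -0.001, 1.376]
wrist_force: [-2.9, 2.3, 5.1]
width: 0.0175
```

```bash
python3 - <<'E'
from h import *
im,c=snap("wrist")
o=robot.get_obs();print(o['tool_pos'],o['ee_rot'],o['wrist_force'])
s,cs=snap("scene")
a=cv2.resize(s[165:245,230:380],None,fx=4,fy=4,interpolation=3)
b=cv2.resize(im[60:310,220:420],None,fx=1.6,fy=1.28,interpolation=3)
cv2.imwrite("pics/m5.png",np.hstack([a[:320,:450],b]))
E
```

```text
[0.55560134 0.0598655  0.11269332] [ 3.14016885e+00 -1.20303620e-03  1.37610098e+00] [-3.6783239   2.23199849  5.38986078]
```

View pics/m5.png

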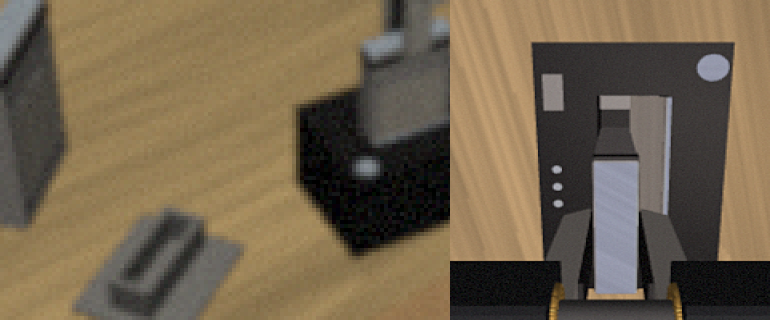

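The drive stands on the ledge in the open well, with the flap swung open on its right. Ahead of the drive the well shows a grey carriage strip and then a dark gap, probably the pocket, at wrist px ~(323,144). Locating that edge.

```bash
python3 - <<'E'
from h import *
im,c=snap("wrist");g=cv2.cvtColor(im,6)
print(g[128:172,318:328].mean(1).round().tolist())
ce=np.array([.5663,.0694,0]);u=np.array([.981,-.194,0]);v=np.array([.194,.981,0])
for r,z in((134,.08),(134,.034),(144.4,.034),(144.4,.018)):
    p=onplane(c,[[323,r]],z)-ce;print(r,z,p@u,p@v)
t=robot.get_obs()['tool_pos']-ce;print(t@u,t@v)
E
```

```text
[54.0, 54.0, 54.0, 54.0, 52.0, 45.0, 86.0, 137.0, 146.0, 144.0, 143.0, 143.0, 142.0, 142.0, 144.0, 145.0, 141.0, 104.0, 43.0, 53.0, 52.0, 53.0, 53.0, 52.0, 53.0, 52.0, 52.0, 53.0, 53.0, 51.0, 52.0, 57.0, 65.0, 65.0, 65.0, 65.0, 63.0, 65.0, 64.0, 63.0, 63.0, 66.0, 62.0, 64.0]
134 0.08 [-0.00857682] [0.05296009]
134 0.034 [-0.00856702] [0.05141481]
144.4 0.034 [-0.00857254] [0.04144298]
144.4 0.018 [-0.00856944] [0.04034394]
-0.008635491961114865 -0.01141638393208639
```

Call:
{"fn": "step_arm", "kwargs": {
  "plan": [
    [[0.4,2,0.3,0,0],[0.8,4,0.3,0,0],[1.2,6,0.3,0,0],[1.6,8,0.3,0,0],[1.9,9.8,0.3,0,0],[1.9,9.8,0.3,0,0]]
  ]
}}

```text
time: 10.35
tool_pos: [0.5572, 0.0689, 0.1106]
ee_rot: [-3.141, 0.001, 1.376]
wrist_force: [-0.5, -2.1, -1.6]
width: 0.0177
```

Call:
{"fn": "step_arm", "kwargs": {
  "plan": [
    [[0.2,1,0,0,0],[0.4,2,0,0,0],[0.4,2,0,0,0]]
  ]
}}

```text
time: 10.6
tool_pos: [0.5573, 0.0709, 0.1105]
ee_rot: [-3.14, 0.001, 1.376]
wrist_force: [-0.4, -2.6, -5.0]
width: 0.0177
```

Call:
{"fn": "step_arm", "kwargs": {
  "plan": [
    [[0,0,-1,0,0],[0,0,-2,0,0],[0,0,-3,0,0],[0,0,-3,0,0]]
  ]
}}

```text
time: 10.93
tool_pos: [0.558, 0.072, 0.1097]
ee_rot: [3.14, -0.002, 1.376]
wrist_force: [-1.2, 0.4, 3.4]
width: 0.0177
```

Call:
{"fn": "step_arm", "kwargs": {
  "plan": [
    [[0,0,-1,0,0],[0,0,-2,0,0],[0,0,-3,0,0],[0,0,-3,0,0]]
  ]
}}

```text
time: 11.27
tool_pos: [0.5593, 0.0731, 0.109]
ee_rot: [3.137, -0.005, 1.377]
wrist_force: [-2.2, 2.4, 10.3]
width: 0.0177
```

Call:
{"fn": "step_arm", "kwargs": {
  "plan": [
    [[0,0,2,0,0],[0,0,4,0,0],[0,0,4,0,0],[0,0,4,0,0]]
  ]
}}

```text
time: 11.6
tool_pos: [0.5583, 0.072, 0.1096]
ee_rot: [3.14, -0.002, 1.376]
wrist_force: [0.9, 2.3, 1.1]
width: 0.018
```

```bash
cat > chk.py <<'E'
from h import *
import sys
im,c=snap("wrist");g=cv2.cvtColor(im,6)
o=robot.get_obs();print(o['time'],o['tool_pos'].round(4),o['ee_rot'].round(4),o['wrist_force'].round(1),o['wrist_torque'].round(2))
ce=np.array([.5663,.0694,0]);u=np.array([.981,-.194,0]);v=np.array([.194,.981,0])
t=o['tool_pos']-ce;print('tcp loc',t@u,t@v)
col=g[120:300,318:328].mean(1);print({120+i:int(x) for i,x in enumerate(col) if i<75 or i>150})
print(g[200,295:350].tolist());print(g[260,295:350].tolist())
E
python3 chk.py
```

```text
11.65 [0.5583 0.0719 0.1096] [ 3.1403e+00 -1.8000e-03  1.3761e+00] [1.2 2.8 0.2] [ 0.53 -0.42 -0.01]
tcp loc -0.008372156157288752 0.000910491016878867
{120: 51, 121: 54, 122: 52, 123: 53, 124: 54, 125: 52, 126: 51, 127: 53, 128: 53, 129: 53, 130: 54, 131: 52, 132: 53, 133: 53, 134: 54, 135: 53, 136: 51, 137: 53, 138: 52, 139: 53, 140: 52, 141: 53, 142: 53, 143: 52, 144: 53, 145: 50, 146: 51, 147: 52, 148: 50, 149: 42, 150: 97, 151: 149, 152: 140, 153: 140, 154: 140, 155: 139, 156: 141, 157: 146, 158: 123, 159: 39, 160: 49, 161: 52, 162: 50, 163: 49, 164: 49, 165: 50, 166: 49, 167: 50, 168: 49, 169: 51, 170: 57, 171: 62, 172: 58, 173: 58, 174: 58, 175: 57, 176: 57, 177: 58, 178: 57, 179: 61, 180: 61, 181: 48, 182: 18, 183: 41, 184: 90, 185: 138, 186: 145, 187: 148, 188: 148, 189: 148, 190: 148, 191: 149, 192: 152, 193: 151, 194: 153, 271: 151, 272: 150, 273: 151, 274: 151, 275: 151, 276: 150, 277: 151, 278: 149, 279: 151, 280: 150, 281: 151, 282: 150, 283: 147, 284: 147, 285: 146, 286: 146, 287: 144, 288: 144, 289: 145, 290: 146, 291: 152, 292: 133, 293: 11, 294: 23, 295: 29, 296: 33, 297: 36, 298: 40, 299: 45}
[37, 42, 39, 39, 43, 44, 46, 42, 43, 45, 44, 37, 43, 39, 93, 156, 153, 151, 150, 149, 147, 148, 154, 151, 150, 149, 150, 149, 158, 151, 148, 150, 152, 152, 156, 153, 153, 153, 150, 149, 152, 158, 143, 86, 113, 115, 118, 114, 112, 114, 113, 116, 122, 115, 113]
[75, 78, 77, 79, 79, 80, 81, 74, 19, 9, 23, 18, 9, 11, 48, 120, 151, 157, 158, 156, 158, 157, 153, 152, 151, 149, 148, 151, 145, 146, 149, 148, 152, 147, 147, 146, 145, 146, 148, 148, 148, 148, 127, 0, 15, 1, 19, 10, 5, 51, 80, 81, 78, 78, 77]
```

```bash
python3 - <<'E'
from h import *
now,c=snap("wrist");cv2.imwrite("pics/w6.png",now)
K,k,T=c; Rt=T[:3,:3]
o=robot.get_obs();Tt=np.eye(4);Tt[:3,:3]=R.from_euler('xyz',o["ee_rot"]).as_matrix();Tt[:3,3]=o["tool_pos"]
Tc=np.linalg.inv(Tt)@T
for n in("w3","w4","w6"):
    g=cv2.cvtColor(cv2.imread(f"pics/{n}.png"),6).astype(float)if n!="w4" else None
    if g is None: continue
    p=g[:,318:328].mean(1)
    print(n,"face",p[168:190].round().tolist(),p[284:298].round().tolist())
    for r in(195,205,215,230,245,260,275,283):
        l=g[r-1:r+2,295:352].mean(0);print(r,l[8:18].round().tolist(),l[38:48].round().tolist())
# expected rows in tool frame if face centre at tool x off, face height h above TCP
for h in(.035,.037,.041,.045):
  for off in(0,.0015):
    P=np.array([[off+s,0,-h] for s in(.036,-.036)])
    print(h,off,project((K,k,Tc),P).round(1).tolist())
E
```

```text
w3 face [59.0, 58.0, 59.0, 59.0, 59.0, 61.0, 58.0, 59.0, 61.0, 59.0, 61.0, 59.0, 40.0, 4.0, 37.0, 62.0, 54.0, 87.0, 134.0, 138.0, 139.0, 138.0] [138.0, 136.0, 136.0, 137.0, 136.0, 134.0, 143.0, 144.0, 148.0, 137.0, 37.0, 20.0, 30.0, 32.0]
195 [146.0, 142.0, 140.0, 138.0, 136.0, 121.0, 108.0, 134.0, 143.0, 141.0] [140.0, 140.0, 139.0, 141.0, 129.0, 110.0, 127.0, 126.0, 129.0, 135.0]
205 [146.0, 144.0, 146.0, 142.0, 143.0, 129.0, 102.0, 133.0, 143.0, 142.0] [142.0, 145.0, 144.0, 149.0, 130.0, 108.0, 129.0, 129.0, 123.0, 128.0]
215 [150.0, 150.0, 150.0, 148.0, 150.0, 129.0, 99.0, 132.0, 145.0, 143.0] [140.0, 139.0, 138.0, 145.0, 136.0, 107.0, 140.0, 128.0, 126.0, 127.0]
230 [72.0, 70.0, 72.0, 74.0, 51.0, 0.0, 78.0, 137.0, 139.0, 142.0] [144.0, 144.0, 142.0, 149.0, 134.0, 0.0, 20.0, 63.0, 76.0, 71.0]
245 [74.0, 69.0, 33.0, 3.0, 10.0, 4.0, 52.0, 112.0, 138.0, 142.0] [138.0, 141.0, 145.0, 138.0, 90.0, 0.0, 12.0, 9.0, 15.0, 56.0]
260 [7.0, 10.0, 15.0, 17.0, 11.0, 17.0, 70.0, 120.0, 142.0, 148.0] [137.0, 141.0, 140.0, 134.0, 87.0, 15.0, 4.0, 9.0, 11.0, 13.0]
275 [15.0, 11.0, 10.0, 2.0, 75.0,
[... 1191 characters left out ...]
5.0, 119.0, 151.0, 156.0] [148.0, 149.0, 150.0, 149.0, 124.0, 0.0, 12.0, 12.0, 11.0, 17.0]
275 [16.0, 13.0, 12.0, 17.0, 20.0, 26.0, 52.0, 106.0, 150.0, 157.0] [154.0, 154.0, 155.0, 148.0, 88.0, 19.0, 28.0, 6.0, 14.0, 6.0]
283 [26.0, 13.0, 11.0, 22.0, 22.0, 32.0, 30.0, 91.0, 145.0, 148.0] [152.0, 152.0, 154.0, 145.0, 79.0, 24.0, 29.0, 19.0, 11.0, 7.0]
0.035 0 [[322.8, 185.6], [322.9, 289.9]]
0.035 0.0015 [[322.8, 183.2], [322.9, 287.9]]
0.037 0 [[322.8, 186.3], [322.9, 291.6]]
0.037 0.0015 [[322.8, 183.8], [322.9, 289.6]]
0.041 0 [[322.8, 187.7], [322.9, 295.1]]
0.041 0.0015 [[322.8, 185.2], [322.9, 293.1]]
0.045 0 [[322.8, 189.2], [322.9, 298.7]]
0.045 0.0015 [[322.7, 186.7], [322.9, 296.7]]
```

Call:
{"fn": "step_arm", "kwargs": {
  "plan": [
    [[-0.8,0.2,0,0,0],[-0.8,0.2,-1,0,0],[-0.8,0.2,-2,0,0],[-0.8,0.2,-2,0,0]]
  ]
}}

```text
time: 12.03
tool_pos: [0.5581, 0.0718, 0.1095]
ee_rot: [3.138, -0.002, 1.376]
wrist_force: [1.2, 3.4, 5.9]
width: 0.0177
```

Call:
{"fn": "step_arm", "kwargs": {
  "plan": [
    [[0.1,0.5,0,0,0],[0.2,1,0,0,0],[0.2,1,0,0,0]]
  ]
}}

```text
time: 12.28
tool_pos: [0.5582, 0.0721, 0.1095]
ee_rot: [3.138, -0.0, 1.376]
wrist_force: [1.8, 2.7, 6.0]
width: 0.0172
```

Call:
{"fn": "step_arm", "kwargs": {
  "plan": [
    [[0.1,0.5,0,0,0],[0.2,1,0,0,0],[0.2,1,0,0,0]]
  ]
}}

```text
time: 12.53
tool_pos: [0.5583, 0.0727, 0.1093]
ee_rot: [3.138, 0.001, 1.376]
wrist_force: [1.0, 0.6, 5.6]
width: 0.0178
```

Call:
{"fn": "step_arm", "kwargs": {
  "plan": [
    [[0.1,0.5,0,0,0],[0.2,1,0,0,0],[0.2,1,0,0,0]]
  ]
}}

```text
time: 12.78
tool_pos: [0.5584, 0.0733, 0.1091]
ee_rot: [3.138, 0.001, 1.375]
wrist_force: [1.4, -0.2, 5.1]
width: 0.0178
```

Call:
{"fn": "step_arm", "kwargs": {
  "plan": [
    [[0.1,0.5,0,0,0],[0.2,1,0,0,0],[0.2,1,0,0,0]]
  ]
}}

```text
time: 13.03
tool_pos: [0.5584, 0.0739, 0.1088]
ee_rot: [3.139, 0.002, 1.375]
wrist_force: [0.5, -0.3, 5.8]
width: 0.0173
```

```bash
python3 chk.py; python3 -c "
import cv2;from h import *
im,c=snap('wrist');cv2.imwrite('pics/w7.png',cv2.resize(im[120:300,270:370],None,fx=5,fy=3.3,interpolation=3))"
```

```text
13.0833 [0.5585 0.0739 0.1089] [3.1385e+00 2.1000e-03 1.3752e+00] [ 1.8 -0.4  5.5] [-0.34 -0.39  0.05]
tcp loc -0.008556886981880564 0.0029209335840110952
{120: 51, 121: 52, 122: 51, 123: 53, 124: 53, 125: 53, 126: 52, 127: 54, 128: 52, 129: 53, 130: 53, 131: 52, 132: 55, 133: 53, 134: 52, 135: 51, 136: 53, 137: 51, 138: 52, 139: 52, 140: 50, 141: 51, 142: 51, 143: 52, 144: 52, 145: 52, 146: 53, 147: 52, 148: 50, 149: 51, 150: 50, 151: 44, 152: 82, 153: 133, 154: 142, 155: 141, 156: 139, 157: 140, 158: 141, 159: 137, 160: 101, 161: 41, 162: 49, 163: 49, 164: 50, 165: 51, 166: 50, 167: 49, 168: 49, 169: 48, 170: 49, 171: 50, 172: 57, 173: 57, 174: 57, 175: 56, 176: 57, 177: 57, 178: 59, 179: 58, 180: 60, 181: 48, 182: 24, 183: 43, 184: 93, 185: 142, 186: 145, 187: 148, 188: 148, 189: 147, 190: 148, 191: 148, 192: 151, 193: 152, 194: 151, 271: 150, 272: 151, 273: 151, 274: 150, 275: 151, 276: 150, 277: 151, 278: 150, 279: 151, 280: 150, 281: 150, 282: 150, 283: 150, 284: 147, 285: 147, 286: 145, 287: 145, 288: 145, 289: 145, 290: 146, 291: 151, 292: 135, 293: 40, 294: 21, 295: 26, 296: 33, 297: 35, 298: 39, 299: 45}
[41, 33, 39, 36, 40, 43, 44, 43, 42, 41, 43, 41, 41, 37, 100, 155, 146, 152, 148, 144, 150, 145, 150, 153, 150, 151, 152, 149, 150, 148, 149, 149, 150, 153, 157, 153, 155, 154, 151, 151, 153, 151, 144, 96, 116, 120, 113, 113, 113, 113, 119, 119, 118, 117, 113]
[75, 75, 74, 76, 79, 78, 81, 72, 13, 5, 8, 21, 15, 8, 55, 116, 155, 153, 153, 156, 157, 149, 156, 154, 148, 150, 148, 147, 145, 145, 148, 150, 144, 147, 144, 143, 148, 147, 147, 146, 148, 151, 129, 0, 2, 13, 11, 9, 9, 49, 82, 79, 73, 74, 75]
```

View pics/w7.png

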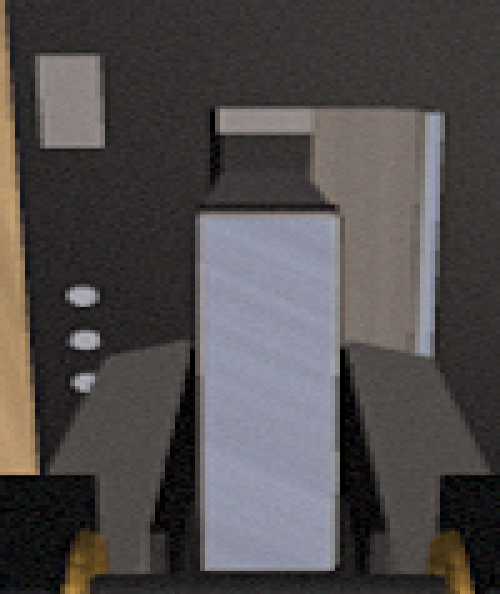

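```bash
python3 - <<'E'
from h import *
im,c=snap("wrist")
ce=np.array([.5663,.0694,0]);u=np.array([.981,-.194,0]);v=np.array([.194,.981,0])
for px,r,z in((323,152.2,.08),(323,160.4,.034),(323,160.4,.018),(313,156,.034),(323,171.5,.034),(323,171.5,.085)):
    p=onplane(c,[[px,r]],z)-ce;print(px,r,z,p@u,p@v)
E
```

```text
323 152.2 0.08 [-0.0084031] [0.05288818]
323 160.4 0.034 [-0.00833115] [0.04035548]
323 160.4 0.018 [-0.0083027] [0.03832044]
313 156 0.034 [-0.01811672] [0.04467571]
323 171.5 0.034 [-0.00834738] [0.0293417]
323 171.5 0.085 [-0.00843511] [0.03783392]
```

Call:
{"fn": "step_arm", "kwargs": {
  "plan": [
    [[0.1,0.5,0,0,0],[0.2,1,0,0,0],[0.2,1,0,0,0]]
  ]
}}

```text
time: 13.43
tool_pos: [0.5582, 0.0753, 0.1084]
ee_rot: [3.14, 0.002, 1.375]
wrist_force: [0.8, -0.4, 5.8]
width: 0.0177
```

Call:
{"fn": "step_arm", "kwargs": {
  "plan": [
    [[0.1,0.5,0,0,0],[0.2,1,0,0,0],[0.2,1,0,0,0]]
  ]
}}

```text
time: 13.68
tool_pos: [0.5584, 0.0765, 0.108]
ee_rot: [3.14, 0.001, 1.375]
wrist_force: [2.0, -2.2, 4.9]
width: 0.0176
```

```bash
python3 chk.py|head -2
```

```text
13.7333 [0.5584 0.0765 0.1079] [3.1402e+00 1.3000e-03 1.3754e+00] [ 1.2 -1.5  4.9] [-0.63 -0.3  -0.03]
tcp loc -0.009122183513576184 0.0054129503008095116
```

Call:
{"fn": "step_arm", "kwargs": {
  "plan": [
    [[0,0,-1,0,0],[0,0,-2,0,0],[0,0,-2,0,0],[0,0,-2,0,0]]
  ]
}}

```text
time: 14.07
tool_pos: [0.5588, 0.0781, 0.1071]
ee_rot: [3.139, -0.002, 1.376]
wrist_force: [0.6, 1.2, 8.1]
width: 0.0173
```

```bash
python3 chk.py
```

```text
14.1167 [0.5588 0.0781 0.1072] [ 3.1392e+00 -1.9000e-03  1.3761e+00] [-0.2  1.5  8.5] [-0.07 -0.13 -0.03]
tcp loc -0.009067843294837116 0.007037289563633307
{120: 52, 121: 53, 122: 49, 123: 55, 124: 51, 125: 53, 126: 51, 127: 52, 128: 53, 129: 52, 130: 53, 131: 53, 132: 52, 133: 52, 134: 53, 135: 52, 136: 52, 137: 52, 138: 51, 139: 53, 140: 51, 141: 52, 142: 52, 143: 53, 144: 53, 145: 50, 146: 51, 147: 51, 148: 52, 149: 51, 150: 52, 151: 51, 152: 51, 153: 50, 154: 52, 155: 51, 156: 48, 157: 52, 158: 106, 159: 146, 160: 140, 161: 139, 162: 140, 163: 143, 164: 130, 165: 78, 166: 43, 167: 48, 168: 50, 169: 48, 170: 49, 171: 50, 172: 50, 173: 49, 174: 48, 175: 50, 176: 54, 177: 56, 178: 56, 179: 55, 180: 56, 181: 53, 182: 35, 183: 33, 184: 101, 185: 146, 186: 144, 187: 147, 188: 146, 189: 147, 190: 148, 191: 149, 192: 150, 193: 150, 194: 151, 271: 150, 272: 150, 273: 150, 274: 150, 275: 151, 276: 150, 277: 149, 278: 149, 279: 150, 280: 149, 281: 150, 282: 148, 283: 148, 284: 148, 285: 147, 286: 145, 287: 145, 288: 144, 289: 143, 290: 143, 291: 146, 292: 151, 293: 136, 294: 37, 295: 21, 296: 30, 297: 36, 298: 39, 299: 45}
[43, 43, 40, 42, 41, 39, 40, 45, 37, 46, 42, 40, 44, 33, 96, 153, 150, 153, 149, 146, 145, 148, 144, 149, 148, 146, 149, 150, 148, 148, 145, 148, 150, 154, 154, 154, 158, 154, 151, 152, 153, 154, 141, 92, 115, 115, 112, 117, 114, 115, 111, 117, 121, 114, 116]
[75, 73, 74, 71, 75, 78, 81, 74, 17, 2, 8, 20, 12, 5, 79, 136, 150, 154, 152, 155, 154, 155, 152, 152, 148, 149, 147, 146, 142, 145, 146, 149, 144, 146, 145, 143, 149, 146, 145, 150, 147, 149, 130, 26, 8, 10, 12, 12, 15, 46, 80, 74, 75, 75, 76]
```

```bash
python3 - <<'E'
from h import *
im,c=snap("wrist")
ce=np.array([.5663,.0694,0]);u=np.array([.981,-.194,0]);v=np.array([.194,.981,0])
z=robot.get_obs()['tool_pos'][2]
for px,r,zz in((323,158,.08),(323,165.2,.034),(323,165.2,.050),(323,165.2,.018),(323,176,.08),(323,184,z+.039),(323,293.3,z+.039),(323,184,z+.042),(323,293.3,z+.042)):
    p=onplane(c,[[px,r]],zz)-ce;print(px,r,zz,p@u,p@v)
g=cv2.cvtColor(im,6)
print(g[155:170,312:340:3].tolist())
E
```

```text
323 158 0.08 [-0.00897204] [0.05255555]
323 165.2 0.034 [-0.00892412] [0.04022668]
323 165.2 0.05 [-0.00894199] [0.04246894]
323 165.2 0.018 [-0.00890626] [0.03798442]
323 176 0.08 [-0.00898073] [0.03770612]
323 184 0.1461223377813732 [-0.0090559] [0.04468503]
323 293.3 0.1461223377813732 [-0.00909894] [-0.02908853]
323 184 0.1491223377813732 [-0.00905913] [0.04530817]
323 293.3 0.1491223377813732 [-0.0091014] [-0.02713658]
[[43, 47, 51, 50, 50, 51, 56, 58, 54, 57], [52, 49, 46, 52, 43, 49, 50, 46, 54, 49], [46, 54, 54, 50, 49, 47, 57, 56, 51, 58], [39, 108, 107, 105, 106, 108, 109, 95, 93, 89], [23, 155, 144, 147, 149, 146, 147, 123, 125, 123], [24, 144, 143, 136, 139, 138, 143, 120, 121, 120], [23, 145, 138, 134, 142, 142, 137, 119, 118, 115], [20, 143, 138, 140, 140, 141, 145, 115, 119, 116], [28, 150, 140, 143, 144, 144, 144, 117, 123, 118], [32, 136, 131, 130, 132, 129, 132, 124, 121, 118], [28, 84, 80, 76, 82, 73, 77, 117, 120, 111], [27, 42, 43, 43, 40, 48, 45, 108, 117, 112], [35, 51, 48, 48, 49, 42, 52, 110, 120, 113], [34, 46, 46, 46, 47, 48, 46, 111, 117, 114], [33, 55, 49, 52, 52, 51, 53, 113, 118, 112]]
```

The carriage edge stays at dock y≈+40.3 mm in all three views, so the pocket's centre is at about +2.4 mm. The drive's top is now at y≈+8, so its foot is caught in the pocket while it leans to +y. I move back to upright, then press.

Call:
{"fn": "step_arm", "kwargs": {
  "plan": [
    [[-0.3,-1.5,1,0,0],[-0.6,-3,1.5,0,0],[-0.9,-4.7,1.5,0,0],[-0.9,-4.7,1.5,0,0]]
  ]
}}

```text
time: 14.5
tool_pos: [0.5582, 0.0754, 0.1082]
ee_rot: [3.139, -0.006, 1.377]
wrist_force: [2.0, 5.0, 6.8]
width: 0.0176
```

```bash
python3 chk.py|head -2
```

```text
14.55 [0.5582 0.0754 0.1082] [ 3.1394 -0.0061  1.3768] [2.1 6.  6.7] [ 1.07 -0.58  0.  ]
tcp loc -0.009093651809610897 0.00429805037980972
```

Call:
{"fn": "step_arm", "kwargs": {
  "plan": [
    [[0,0,-1,0,0],[0,0,-2,0,0],[0,0,-2,0,0],[0,0,-2,0,0]]
  ]
}}

```text
time: 14.88
tool_pos: [0.5583, 0.0758, 0.108]
ee_rot: [3.138, -0.007, 1.377]
wrist_force: [-0.6, 6.9, 12.7]
width: 0.0177
```

```bash
python3 chk.py|head -2
```

```text
14.9333 [0.5583 0.0758 0.108 ] [ 3.1383 -0.0068  1.3772] [ 1.1  5.7 12. ] [ 1.14 -0.05 -0.04]
tcp loc -0.009050774180398825 0.004713169221736607
```

```bash
cat > tilt.py <<'E'
from h import *
from scipy.optimize import least_squares
def prof(im): return cv2.cvtColor(im,6)[:,318:328].mean(1)
def cross(p,a,b,lev,up):
    for i in range(a,b):
        if (p[i]<lev<=p[i+1]) if up else (p[i]>=lev>p[i+1]): return i+(lev-p[i])/(p[i+1]-p[i])
def fit(c,Tt,rows):
    K,k,T=c; Tc=np.linalg.inv(Tt)@T
    G=np.array([0,0,-.019])
    def pts(q):
        h,y,t=q; Rm=R.from_rotvec([0,t,0]).as_matrix()  # about tool y
        P=np.array([[.036+y,0,-.018+h],[-.036+y,0,-.018+h],[.036+y,0,.097+h]])
        return P@Rm.T+G
    f=lambda q:project((K,k,Tc),pts(q))[:,1]-rows
    s=least_squares(f,[0,0,0],x_scale=[.01,.01,.1]);return s.x,pts(s.x)
def run(im,c,o,brow):
    Tt=np.eye(4);Tt[:3,:3]=R.from_euler('xyz',o["ee_rot"]).as_matrix();Tt[:3,3]=o["tool_pos"]
    p=prof(im); rows=[cross(p,180,190,95,1),cross(p,286,300,90,0),brow]
    x,P=fit(c,Tt,rows); W=P@Tt[:3,:3].T+Tt[:3,3]
    ce=np.array([.5663,.0694,0]);v=np.array([.194,.981,0])
    print(np.round(rows,1),'h mm',round(x[0]*1e3,1),'y',round(x[1]*1e3,1),'tilt',round(x[2],3),'bottom front y',((W[2]-ce)@v).round(4),'z',W[2][2].round(4))
E
python3 - <<'E'
from tilt import *
o=robot.get_obs();im,c=snap("wrist");cv2.imwrite("pics/w8.png",im)
p=prof(im);print(p[155:186].round().tolist())
run(im,c,o,float(input()) if 0 else [i for i in range(166,181) if p[i]<53.5][-1]+.7)
w3=cv2.imread("pics/w3.png");p=prof(w3);print(p[150:172].round().tolist())
run(w3,c,o,160.)
run(cv2.imread("pics/w6.png"),c,o,169.6)
E
```

```text
[98.0, 149.0, 142.0, 139.0, 140.0, 140.0, 145.0, 126.0, 59.0, 46.0, 49.0, 51.0, 51.0, 48.0, 50.0, 51.0, 48.0, 49.0, 50.0, 53.0, 57.0, 58.0, 55.0, 57.0, 58.0, 59.0, 50.0, 31.0, 42.0, 97.0, 144.0]
[184.  293.4 174.7] h mm 1.2 y -1.6 tilt -0.124 bottom front y 0.0272 z 0.0254
[157.0, 159.0, 159.0, 158.0, 158.0, 158.0, 159.0, 166.0, 140.0, 45.0, 57.0, 59.0, 59.0, 58.0, 58.0, 59.0, 59.0, 59.0, 59.0, 58.0, 59.0, 59.0]
[185.2 293.5 160. ] h mm -5.1 y 1.8 tilt 0.004 bottom front y 0.0434 z 0.0355
[184.1 292.3 169.6] h mm 0.7 y -0.8 tilt -0.079 bottom front y 0.0327 z 0.027
```

The fit shows the drive tilted in the jaws by about −0.12 rad: its foot lagged on the ledge. I'll lift it off the ledge, straighten it against the well's −y end wall, take it out, check it, and re-enter right over the pocket.

Call:
{"fn": "step_arm", "kwargs": {
  "plan": [
    [[0,0,4,0,0],[0,0,8,0,0],[0,0,12,0,0],[0,0,16,0,0],[0,0,16,0,0]]
  ]
}}

```text
time: 15.4
tool_pos: [0.5565, 0.0727, 0.1163]
ee_rot: [-3.138, 0.0, 1.376]
wrist_force: [5.7, 0.9, -9.4]
width: 0.0178
```

Call:
{"fn": "step_arm", "kwargs": {
  "plan": [
    [[-0.6,-3,0,0,0],[-1.2,-6,0,0,0],[-1.8,-9,0,0,0],[-2.4,-12,0,0,0],[-3,-15,0,0,0],[-3,-15,0,0,0]]
  ]
}}

```text
time: 15.9
tool_pos: [0.5536, 0.0588, 0.118]
ee_rot: [-3.139, -0.003, 1.376]
wrist_force: [4.0, 2.7, -4.8]
width: 0.0174
```

```bash
python3 chk.py|head -2; python3 -c "
from tilt import *
o=robot.get_obs();im,c=snap('wrist');p=prof(im);print(p[120:190].round().tolist())"
```

```text
15.95 [0.5536 0.0588 0.1181] [-3.1386e+00 -2.3000e-03  1.3760e+00] [ 4.4  2.1 -4.9] [ 0.65 -1.08 -0.02]
tcp loc -0.010393767776004181 -0.012889223077563483
[54.0, 53.0, 55.0, 54.0, 52.0, 53.0, 53.0, 54.0, 53.0, 53.0, 52.0, 47.0, 85.0, 136.0, 146.0, 143.0, 143.0, 142.0, 142.0, 143.0, 142.0, 143.0, 148.0, 125.0, 41.0, 51.0, 51.0, 53.0, 52.0, 52.0, 52.0, 53.0, 51.0, 52.0, 53.0, 50.0, 54.0, 58.0, 65.0, 65.0, 64.0, 64.0, 63.0, 63.0, 64.0, 64.0, 64.0, 63.0, 64.0, 64.0, 65.0, 64.0, 65.0, 64.0, 64.0, 65.0, 66.0, 68.0, 59.0, 27.0, 10.0, 48.0, 68.0, 66.0, 111.0, 152.0, 148.0, 150.0, 149.0, 150.0]
```

```bash
python3 -c "
from tilt import *
o=robot.get_obs();im,c=snap('wrist');p=prof(im);print(p[155:160],p[290:296].round());run(im,c,o,157.2)"
```

```text
[51.4 51.7 58.8 64.9 64. ] [149. 151. 156. 142.  40.  22.]
[183.7 293.5 157.2] h mm -8.0 y 3.8 tilt 0.017 bottom front y 0.0286 z 0.0489
```

Call:
{"fn": "step_arm", "kwargs": {
  "plan": [
    [[1.5,-0.3,4,0,0],[2,-0.4,12,0,0],[2,-0.4,22,0,0],[2,-0.4,32,0,0],[2,-0.4,42,0,0],[2,-0.4,52,0,0],[2,-0.4,62,0,0],[2,-0.4,62,0,0]]
  ]
}}

```text
time: 16.72
tool_pos: [0.5576, 0.0571, 0.187]
ee_rot: [3.135, -0.001, 1.376]
wrist_force: [0.8, -0.3, -2.2]
width: 0.0179
```

Call:
{"fn": "step_arm", "kwargs": {
  "plan": [
    [[0,0,0,0,0],[0,0,0,0,0]]
  ]
}}

```text
time: 16.88
tool_pos: [0.5558, 0.0572, 0.1829]
ee_rot: [-3.141, 0.0, 1.376]
wrist_force: [-0.3, -0.8, -3.9]
width: 0.0171
```

```bash
python3 chk.py|head -2; python3 -c "
from tilt import *
o=robot.get_obs();im,c=snap('wrist');p=prof(im);print(p[150:190].round().tolist());cv2.imwrite('pics/w9.png',im)
g=cv2.cvtColor(im,6)
for r in (162,166,172): print(r,g[r,300:350].tolist())"
```

```text
16.9333 [0.5556 0.0572 0.1823] [-3.1403e+00  3.0000e-04  1.3758e+00] [ 0.4 -0.5 -3.3] [-0.01 -0.05  0.02]
tcp loc -0.008115464044669533 -0.014056394481332685
[165.0, 165.0, 165.0, 165.0, 166.0, 166.0, 165.0, 170.0, 156.0, 93.0, 54.0, 60.0, 61.0, 60.0, 61.0, 61.0, 61.0, 60.0, 61.0, 62.0, 61.0, 61.0, 61.0, 59.0, 61.0, 62.0, 62.0, 64.0, 57.0, 24.0, 12.0, 46.0, 62.0, 75.0, 118.0, 143.0, 143.0, 142.0, 144.0, 144.0]
162 [48, 48, 47, 50, 40, 44, 49, 42, 48, 39, 49, 45, 52, 43, 35, 55, 78, 60, 61, 62, 58, 64, 58, 60, 62, 63, 61, 60, 63, 58, 61, 59, 59, 56, 103, 164, 171, 174, 169, 163, 164, 164, 163, 164, 162, 154, 142, 139, 65, 46]
166 [47, 47, 35, 44, 44, 40, 51, 40, 48, 45, 44, 49, 41, 45, 49, 66, 61, 57, 60, 61, 65, 61, 57, 61, 62, 63, 65, 59, 65, 59, 59, 66, 67, 59, 62, 124, 176, 174, 170, 164, 161, 160, 165, 163, 159, 157, 149, 131, 38, 50]
172 [45, 47, 40, 42, 45, 40, 38, 50, 48, 41, 41, 39, 46, 63, 55, 64, 62, 60, 63, 62, 60, 62, 65, 56, 63, 59, 60, 62, 62, 60, 64, 59, 61, 63, 59, 78, 136, 177, 165, 167, 162, 164, 161, 162, 166, 161, 139, 137, 40, 48]
```

```bash
python3 -c "
from tilt import *
o=robot.get_obs();im,c=snap('wrist');print(o['tool_pos'])
run(im,c,o,158.7)
ce=np.array([.5663,.0694,0]);u=np.array([.981,-.194,0]);v=np.array([.194,.981,0]);z=o['tool_pos'][2]
for a,r,h in((323,183.9,z+.037),(323,293.3,z+.037),(315.3,158.8,z-.078),(333.8,158.8,z-.078)):
    p=onplane(c,[[a,r]],h)-ce;print(h,p@u,p@v)
t=o['tool_pos']-ce;print(t@u,t@v)
g=cv2.cvtColor(im,6).astype(int);print(g[120:145,318:328].mean(1).round().tolist()); print(g[150,300:350].tolist())
"
```

```text
[0.55551585 0.0571976  0.18205215]
[183.5 289.  158.7] h mm -0.2 y 2.0 tilt 0.01 bottom front y 0.0248 z 0.1046
0.21905215320226132 [-0.00803702] [0.02334115]
0.21905215320226132 [-0.00810475] [-0.05143507]
0.10405215320226131 [-0.01601412] [0.0246609]
0.10405215320226131 [0.00235663] [0.02465175]
-0.008211981064212353 -0.014062677310702681
[53.0, 50.0, 50.0, 52.0, 51.0, 51.0, 52.0, 51.0, 44.0, 80.0, 145.0, 172.0, 167.0, 168.0, 166.0, 167.0, 166.0, 166.0, 166.0, 166.0, 167.0, 166.0, 165.0, 166.0, 165.0]
[44, 48, 47, 45, 50, 49, 48, 49, 45, 43, 50, 49, 49, 40, 29, 113, 180, 169, 169, 164, 170, 167, 164, 163, 165, 166, 162, 163, 168, 164, 165, 165, 167, 167, 167, 164, 165, 165, 170, 171, 166, 163, 164, 168, 160, 155, 141, 141, 86, 48]
```

Call:
{"fn": "step_arm", "kwargs": {
  "plan": [
    [[1.6,6,0,0,0],[3.3,13.3,0,0,0],[3.3,13.3,0,0,0],[3.3,13.3,0,0,0],[3.3,13.3,0,0,0]]
  ]
}}

```text
time: 17.45
tool_pos: [0.5594, 0.0707, 0.1828]
ee_rot: [-3.141, 0.0, 1.376]
wrist_force: [0.0, 0.0, -2.6]
width: 0.0175
```

```bash
cat > m.py <<'E'
from tilt import *
o=robot.get_obs();im,c=snap('wrist');print(o['tool_pos'],o['ee_rot'])
p=prof(im);b=[i for i in range(145,176) if p[i]>100 and p[i+2]<70][-1]+1.3
run(im,c,o,b)
ce=np.array([.5663,.0694,0]);u=np.array([.981,-.194,0]);v=np.array([.194,.981,0]);z=o['tool_pos'][2]
t=o['tool_pos']-ce;print(t@u,t@v)
e=cross(p,100,150,110,1);q=onplane(c,[[323,e]],.08)-ce;print('mouth end',e,q@v)
g=cv2.cvtColor(im,6).astype(int);print(b,g[int(b)+3,305:345].tolist())
E
python3 m.py
```

```text
[0.55937331 0.07073619 0.1828466 ] [-3.14148275e+00  3.23807524e-04  1.37636173e+00]
[183.5 293.3 159.3] h mm -6.7 y 3.0 tilt 0.0 bottom front y 0.039 z 0.1116
-0.007054307943939537 -3.297303487800646e-05
mouth end 142.9618441971383 [0.05253794]
159.3 [47, 45, 39, 45, 43, 43, 44, 43, 28, 110, 152, 67, 53, 59, 60, 59, 60, 61, 58, 63, 64, 59, 60, 59, 64, 63, 62, 59, 53, 107, 164, 175, 169, 165, 165, 162, 161, 165, 166, 153]
```

Call:
{"fn": "step_arm", "kwargs": {
  "plan": [
    [[0,0,-10,0,0],[0,0,-18,0,0],[0,0,-22,0,0],[0,0,-25,0,0],[0,0,-28,0,0],[0,0,-31,0,0],[0,0,-34,0,0],[0,0,-34,0,0]]
  ]
}}

```text
time: 18.17
tool_pos: [0.56, 0.0704, 0.1497]
ee_rot: [3.139, -0.0, 1.376]
wrist_force: [-0.3, -0.6, 2.8]
width: 0.0178
```

Call:
{"fn": "step_arm", "kwargs": {
  "plan": [
    [[0,0,-4,0,0],[0,0,-8,0,0],[0,0,-12,0,0],[0,0,-16,0,0],[0,0,-20,0,0],[0,0,-24,0,0],[0,0,-28,0,0],[0,0,-32,0,0]]
  ]
}}

```text
time: 18.83
tool_pos: [0.5582, 0.0706, 0.1151]
ee_rot: [-3.138, 0.001, 1.376]
wrist_force: [-4.0, 0.9, -1.4]
width: 0.0176
```

Call:
{"fn": "step_arm", "kwargs": {
  "plan": [
    [[0,0,-1,0,0],[0,0,-2,0,0],[0,0,-3,0,0],[0,0,-4,0,0],[0,0,-4,0,0]]
  ]
}}

```text
time: 19.25
tool_pos: [0.5594, 0.0705, 0.113]
ee_rot: [3.141, 0.0, 1.376]
wrist_force: [-3.1, 0.7, -2.1]
width: 0.0174
```

Call:
{"fn": "step_arm", "kwargs": {
  "plan": [
    [[-0.8,0.1,0,0,0],[-1.6,0.3,0,0,0],[-1.6,0.3,-1,0,0],[-1.6,0.3,-2,0,0],[-1.6,0.3,-2,0,0]]
  ]
}}

```text
time: 19.67
tool_pos: [0.5577, 0.0709, 0.1108]
ee_rot: [3.142, -0.0, 1.376]
wrist_force: [-3.4, 0.6, -2.3]
width: 0.0179
```

Call:
{"fn": "step_arm", "kwargs": {
  "plan": [
    [[0,0,-1,0,0],[0,0,-2,0,0],[0,0,-2,0,0]]
  ]
}}

```text
time: 19.92
tool_pos: [0.5576, 0.0709, 0.1087]
ee_rot: [-3.141, -0.0, 1.376]
wrist_force: [-2.9, 0.1, -2.0]
width: 0.0181
```

Call:
{"fn": "step_arm", "kwargs": {
  "plan": [
    [[0,0,-1,0,0],[0,0,-2,0,0],[0,0,-3,0,0],[0,0,-4,0,0],[0,0,-5,0,0],[0,0,-5,0,0]]
  ]
}}

```text
time: 20.42
tool_pos: [0.5576, 0.0708, 0.1036]
ee_rot: [-3.141, 0.0, 1.376]
wrist_force: [-3.3, 0.2, -1.5]
width: 0.0178
```

Call:
{"fn": "step_arm", "kwargs": {
  "plan": [
    [[0,0,-1,0,0],[0,0,-2,0,0],[0,0,-3,0,0],[0,0,-4,0,0],[0,0,-5,0,0],[0,0,-5,0,0]]
  ]
}}

```text
time: 20.92
tool_pos: [0.5576, 0.0708, 0.0986]
ee_rot: [-3.141, 0.0, 1.376]
wrist_force: [-3.8, 0.6, -1.2]
width: 0.018
```

Call:
{"fn": "step_arm", "kwargs": {
  "plan": [
    [[0,0,-1,0,0],[0,0,-2,0,0],[0,0,-2,0,0]]
  ]
}}

```text
time: 21.17
tool_pos: [0.5578, 0.0709, 0.0969]
ee_rot: [3.141, -0.0, 1.376]
wrist_force: [-2.9, 0.6, -1.6]
width: 0.0176
```

Call:
{"fn": "step_arm", "kwargs": {
  "plan": [
    [[0,0,-1,0,0],[0,0,-2,0,0],[0,0,-2,0,0]]
  ]
}}

```text
time: 21.42
tool_pos: [0.5586, 0.0712, 0.0966]
ee_rot: [3.139, -0.001, 1.376]
wrist_force: [-3.9, 2.1, 4.1]
width: 0.0173
```

Call:
{"fn": "step_arm", "kwargs": {
  "plan": [
    [[0,0,-0.7,0,0],[0,0,-1.5,0,0],[0,0,-1.5,0,0],[0,0,-1.5,0,0]]
  ]
}}

```text
time: 21.75
tool_pos: [0.5593, 0.0714, 0.0964]
ee_rot: [3.137, -0.002, 1.376]
wrist_force: [-5.5, 2.2, 9.1]
width: 0.0177
```

```bash
python3 chk.py|head -2; python3 -c "
from tilt import *
im,c=snap('wrist');p=prof(im);print(cross(p,180,190,95,1),cross(p,286,300,90,0))
o=robot.get_obs();ce=np.array([.5663,.0694,0]);v=np.array([.194,.981,0]);u=np.array([.981,-.194,0])
for r in(cross(p,180,190,95,1),cross(p,286,300,90,0)):
  q=onplane(c,[[323,r]],.133)-ce;print(q@v,q@u)
s,_=snap('scene')
cv2.imwrite('pics/m9.png',np.hstack([cv2.resize(im[90:310,240:400],None,fx=2.2,fy=1.8,interpolation=3),cv2.resize(s[130:229,290:390],None,fx=4,fy=4,interpolation=3)]))
"
```

```text
21.8 [0.5593 0.0714 0.0964] [ 3.1371e+00 -1.9000e-03  1.3762e+00] [-5.5  3.1  7.5] [ 0.31  1.13 -0.01]
tcp loc -0.00728990225587156 0.0006078741032146796
183.13 288.4647739221872
[0.03830312] [-0.00735585]
[-0.03339576] [-0.00739356]
```

View pics/m9.png

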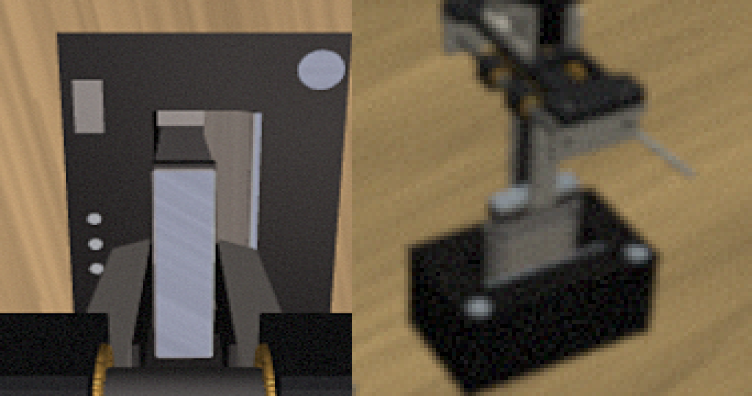

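Call:
{"fn": "step_arm", "kwargs": {
  "plan": [
    [[-0.5,0.1,1,0,0],[-1,0.2,2,0,0],[-1,0.2,2,0,0],[-1,0.2,2,0,0]]
  ]
}}

```text
time: 22.23
tool_pos: [0.558, 0.0712, 0.0965]
ee_rot: [3.138, -0.001, 1.376]
wrist_force: [-1.2, 1.4, 5.6]
width: 0.0178
```

Call:
{"fn": "step_arm", "kwargs": {
  "plan": [
    [[0,0,0,0,30],[0,0,0,0,60],[0,0,0,0,60],[0,0,0,0,60],[0,0,0,0,60],[0,0,0,0,60],[0,0,0,0,60],[0,0,0,0,60]]
  ]
}}

```text
time: 22.9
tool_pos: [0.5568, 0.0709, 0.0954]
ee_rot: [3.141, 0.0, 1.376]
wrist_force: [-0.3, 0.4, -0.6]
width: 0.0562
```

Call:
{"fn": "step_arm", "kwargs": {
  "plan": [
    [[0,0,5,0,60],[0,0,15,0,60],[0,0,40,0,60],[0,0,75,0,60],[0,0,110,0,60],[0,0,120,0,60],[0,0,120,0,60],[0,0,120,0,60]]
  ]
}}

```text
time: 23.57
tool_pos: [0.5571, 0.0711, 0.2161]
ee_rot: [3.14, -0.0, 1.376]
wrist_force: [-0.9, 0.5, 0.2]
width: 0.0565
```

```bash
python3 -c "
from tilt import *
o=robot.get_obs();print(o['time'],o['tool_pos'],o['wrist_force'],o['width'])
im,c=snap('wrist');s,_=snap('scene')
cv2.imwrite('pics/m10.png',np.hstack([cv2.resize(im[110:310,240:400],None,fx=2.4,fy=2,interpolation=3),cv2.resize(s[130:230,290:390],None,fx=4,fy=4,interpolation=3)]))
"
```

```text
23.5667 [0.55707403 0.0710586  0.21607129] [-0.87165475  0.52774041  0.24362041] 0.056459201084534665
```

View pics/m10.png

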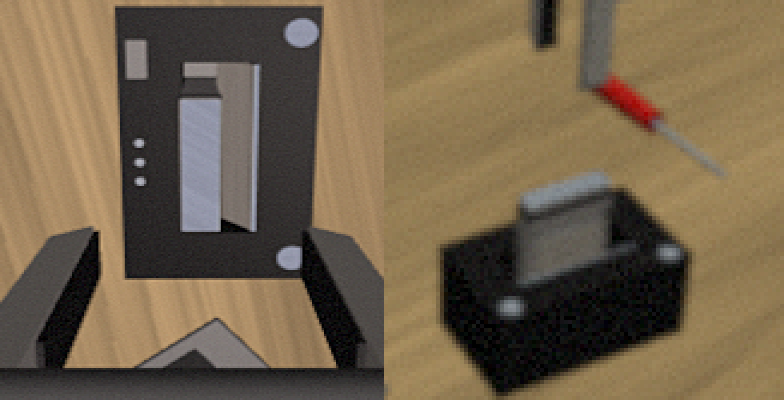

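The drive stands alone in the well with the flap held open; top face px ~(315–332, 158–226). One height and tilt check by its known 72 mm length, then I hand in.

```bash
python3 -c "
from tilt import *
im,c=snap('wrist');g=cv2.cvtColor(im,6).astype(float)
p=g[:,320:328].mean(1);a,b=cross(p,150,170,100,1),cross(p,215,240,100,0)
ce=np.array([.5663,.0694,0]);v=np.array([.194,.981,0]);u=np.array([.981,-.194,0])
for z in(.133,.149):
  q=onplane(c,[[323,a],[323,b]],z)-ce;print(z,a,b,q@v,np.ptp(q@v))
  for r in(170,190,215):
    l=np.where(g[r,300:345]>132)[0]+300;l=l[l<336];q=onplane(c,[[l[0]-.5,r],[l[-1]+.5,r]],z)-ce;print(r,l[0],l[-1],(q@u).round(4),(q@v).round(3))
robot.close_job();print('closed')
"
```

```text
0.133 158.59310344827585 225.79814385150812 [ 0.03815462 -0.03319691] 0.07135153012096074
170 317 333 [-0.0175 -0.0003] [0.027 0.027]
190 300 332 [-0.0352 -0.0012] [0.006 0.006]
215 318 333 [-0.0168  0.0001] [-0.021 -0.021]
0.149 158.59310344827585 225.79814385150812 [ 0.04006988 -0.02728322] 0.06735309838599733
170 317 333 [-0.0171 -0.0009] [0.029 0.029]
190 300 332 [-0.0337 -0.0017] [0.01 0.01]
215 318 333 [-0.0164 -0.0005] [-0.016 -0.016]
the job is handed in; nothing more can be done
closed
```

The drive is in the dock, and I have let go of it and handed the job in; the hand-in gave no verdict. It took about 24 s of the 64 s.

**First try:** I pushed the drive through the flap and slid it along the ledge. It tilted about 0.12 rad in the jaws because its foot lagged behind. Before I noticed the tilt, I pushed at up to about 15 N.

**Second try:** I lifted it out, which set it nearly upright again (0.00–0.01 rad). The pocket showed in the wrist images at about +2.4 mm in the dock's y, so I re-entered straight above it. It went down freely and I pressed it home with about 12 N.

**Last checks:**
- **Height:** the floor stopped the drive 16 mm below where the ledge had, matching the carriage height. After release, the top face measured 71.4 mm long when taken at home height (true length 72 mm). At ledge height it would measure 67.4 mm, so it is down on the floor.
- **Position:** the drive is centred at about (−9, +2.5) mm in the dock, with its thickness along the dock's x to within about 0.02 rad.
- **Flap and gripper:** the pictures show it standing upright with the flap held open. The gripper was about 120 mm higher and touching nothing.

**Not fully checked:**
- **Dock force:** I know it only from the wrist sensor, taken between moves; the flap squeeze was not measured separately.
- **Bystanders:** I did not measure the can, carton, screwdriver and bottle again at the end, but the arm never went near them.
- **One bad reading:** in that last check one image row (190) caught a neighbouring bright spot, so I ignored it. The other rows agreed.

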